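Build a carton column from two infeed ledges and latch it

TASK

Finish the column of packed cartons at this station: slide the green-labelled carton off the lower ledge squarely onto the base carton, then slide the orange-labelled carton off the higher ledge squarely on top of it, each flat with its edges flush with the carton below to within about 10 mm. Then turn the red latch a quarter turn to its closed stop, so that its tongue lies over the finished column. Leave the base carton in its nest and do not disturb the other things on the table.

Things in the scene. Friction and masses are not known exactly. Their poses are not given: they have to be found in the camera images.
- station: Fixed aluminium deck, 10 mm thick, carrying the nest and the latch post; origin on the table under the centre of the nest (the column's axis). Its y axis is the line along which both ledges feed (one ledge on the +y side, the other on the -y side); the latch stands on its +x side.
- ledge_low: Fixed lower infeed ledge with blue guide rails; surface 63 mm above the table (3 mm above the base carton's top), 215 mm long along the station's y. Origin on the table under its centre, 176.5 mm from the station's origin, on the +y or -y side. Two rails, 12 mm high above the surface and 124 mm apart, guide a carton along y. 14 mm gap between the ledge's inner end and the column.
- ledge_high: Fixed higher infeed ledge with yellow guide rails, across the column from the lower one; surface 113 mm above the table (3 mm above the top of the second carton once it is in place), otherwise the same measures.
- carton_base: Carton 120 x 110 x 50 mm (its x, y, z), about 0.4 kg, too wide to grip; origin at the centre of its underside. White label. Stands in the nest (lips 10 mm high, 1.5 mm play) with its underside 10 mm above the table.
- carton_low: Carton 120 x 110 x 50 mm (its x, y, z), about 0.4 kg, too wide to grip; origin at the centre of its underside. Green label. Starts between the rails somewhere along the lower ledge.
- carton_high: Carton 120 x 110 x 50 mm (its x, y, z), about 0.4 kg, too wide to grip; origin at the centre of its underside. Orange label. Starts between the rails somewhere along the higher ledge.
- latch (a joint): Angle of the red latch about its vertical axis, rad: 0 open stop (bar parallel to the station's y, knob on the +y side), 1.571 closed stop (knob towards the station's +x, yellow-tipped tongue over the column). Turns clockwise seen from above; stiff, stays where it is left. Starts between 0 and 0.35.
- latch_knob (a point): Centre of the top of the latch's black upright knob, 16 mm diameter; it rises 41 mm above the bar's top and ends 217 mm above the table, 70 mm from the latch's axis. The bar is 16 mm wide, 150 mm long, its top 174 mm above the table.
- latch_axis (a point): Point on the latch's vertical axis at the underside of its bar (166 mm above the table; the finished column ends at 160 mm), 105 mm from the station's origin along its +x; the bar reaches 75 mm to each side.
- spray_bottle: Bystander: white spray bottle with yellow head, 74 mm diameter, 224 mm tall, standing; origin at its foot.
- tape_roll: Bystander: yellow roll of tape lying flat, 100 mm diameter, 48 mm high; origin at its foot.
- tin: Bystander: tin with blue label, 70 mm diameter, 100 mm tall; origin at its foot.
- wrench: Bystander: steel wrench 150 mm long lying along its x axis on the table.
- black_part: Bystander: black suspension arm part, about 230 mm long (y), 36 mm high; origin at its underside's centre.
Mind the look-alikes: they are no part of the job. Leave any black or purple look-alike of the carton_high alone.

How it is judged:
On the way, in this order (a step that is already met when the one before it is completed fails the run):
1. the green-labelled carton lies flat and square on the base carton (horizontal distance between carton_low and carton_base below 0.012 m and angle between the x axis of carton_low and the x axis of carton_base, either way round below 0.1 rad and z of carton_low in the frame of carton_base between 0.046 and 0.0525 m and angle between carton_low's own z axis and vertical below 0.03 rad), for 0.2 s.
2. the orange-labelled carton lies flat and square on the green-labelled one (all of step 1 and horizontal distance between carton_high and carton_low below 0.012 m and angle between the x axis of carton_high and the x axis of carton_low, either way round below 0.1 rad and z of carton_high in the frame of carton_low between 0.046 and 0.0525 m and angle between carton_high's own z axis and vertical below 0.03 rad), for 0.2 s.
3. the latch is turned to its closed stop (value of joint latch above 1.45 rad), for 0.2 s.
At the end, for the whole second after the job is handed in: Both cartons lie flat, at rest, each with its centre within 12 mm and its sides within 0.10 rad (about 6 degrees) of the carton below; the base carton is still in its nest (within 10 mm of its start); the latch stands within 0.12 rad of its closed stop (all of step 2 and distance of carton_base from where it was at the start of the episode below 0.01 m and value of joint latch above 1.45 rad and linear speed of each of carton_base, carton_low, carton_high below 0.01 m/s); the robot touches nothing.
It fails at once if a bystander is shifted by more than 30 mm or tipped over (distance of any of spray_bottle, tape_roll, tin, wrench, black_part from where it was at the start of the episode above 0.03 m or angle between any of spray_bottle, tin's own z axis and vertical above 0.5 rad).
It fails at once if a carton falls off its ledge or the column, or is tipped over (height (world z) of carton_low below 0.04 m or height (world z) of carton_high below 0.09 m or angle between any of carton_low, carton_high's own z axis and vertical above 0.5 rad).
It also fails if it takes over 72 s, if anything falls off the work surface, if the arm or the gripper's body presses on something with over 40 N, if the wrist force passes 120 N, or if a joint passes its speed limit or range.

ROBOT

A 7-joint arm with a two-finger parallel gripper is mounted at the origin on the work surface. World frame = base frame: x ahead of the robot, y to its left, z up, the work surface at z = 0. Lengths are in m, angles in rad, forces in N, time in s.
With the tool pointing down it reaches from about 0.4 to 0.875 m from the base axis. Payload 6.5 kg.
Tool frame: the origin (TCP) lies midway between the tips of the shut fingers; the grasp point (between the pads) lies pinch_z behind it (pinch_z is the distance from the TCP to the grasp point, in m); x points along the fingers, y is the direction in which the jaws open and shut, and the axes are right-handed (so a half turn about x gives the same grasp; the last joint's range is limited). The gripper opens to 85 mm and grips with 20 to 120 N. Pads are 22 mm wide; open, the fingers measure 114 mm over their backs; the gripper's body (76 mm by 85 mm) begins 54 mm behind the grasp point. The pads swing forward as they close: fully open they stand 13 mm farther back than shut.
Start: joints at [1.077, 0.536, -0.004, 1.538, 0.003, 1.067, -0.071], TCP at [0.27, -0.591, 0.231] pointing down, gripper open.
Joint ranges: [-2.7, 2.7], [-0.37, 2.16], [-1.27, 1.26], [0.24, 2.4], [-1.31, 4.45], [0.19, 1.91], [-2.76, 2.76]. Speed limits (rad/s): [2.39, 2.39, 3.14, 3.14, 3.14, 3.14, 3.14].

INTERFACE

Orientations are given as a unit quaternion [x, y, z, w].
In Python, from cell import observe, grab_frame, sign_off, pinch_z gives the robot as it stands. The module is installed in compiled form; this text tells all that it offers.
- The arm moves only by the tool jog_arm, never from a script. Its argument "increments" is a list of rows, each an object with "xyz": the shift along the world's x, y, z in units of 300 mm (1.0 is 300 mm), a list of three; "angular": the turn, a rotation vector about the world's x, y, z in units of 180 degrees (1.0 is 180 degrees), a list of three; "claw": the opening, from 0 (shut) to 1 (fully open). In form: [{"xyz": [dx, dy, dz], "angular": [ax, ay, az], "claw": claw}, ...]. A call has 1 to 5 rows; each row is the pose to reach, as a shift and turn from the pose measured when the call began, turning the shorter way round; what a row does not reach only later rows make up. A row lasts 1/12 s, in which the tool goes at most 41.7 mm and 7.16 degrees, less where a joint would pass 70% of its speed; a pose out of reach is approached as far as the arm can. A call with a number of a shift or a turn outside -1 to 1 is refused whole. A call with a gripper value outside its range is refused whole. The fingers move at their own pace and stop on an object; the grip force is fixed at half the most. Time passes only in rows, so rows that repeat a pose let the fingers close. It gives the time, the measured TCP pose, the force and the opening at its end, in the units of the state.
- observe(): the state, without advancing time (a new reading comes with each control period).
- grab_frame(name): name is "scene" or "side" or "wrist"; returns a dict with "pixels" (420x560x3 uint8, blue, green, red), "K" (3x3 intrinsics, pixels), "R" (3x3) and "t" (3): a world point X has camera coordinates R X + t. Camera axes: x right, y down, z forward; pixel columns grow to the right and rows downward; lengths in m; the calibration is good to about 2 mm. The wrist camera is an equidistant fisheye: a pixel r from the principal point sees the ray r / f radians off the axis. A picture is of the moment at which its call begins. There is no depth.
- sign_off(): hands the job in, once; it reports no verdict.
The state is a dict: "t": time; "joint_positions": joint angles; "qvel": joint speeds; "joint_efforts": joint torques, N m; "ee_pos": TCP position; "eef_rot": TCP orientation; "wrist_force": force on the tool from outside, world axes, zero at the start; "wrist_torque": the same for the moment, N m; "gripper_width": finger opening in m.
Only numpy, scipy, OpenCV 4.12 (cv2) and the standard library are available. Lean on these libraries where they do the work, as an engineer would, in place of code of your own. Each camera call takes 0.05 s, during which the arm holds its last target. There are 200 camera calls.

## Working session

There is one attempt and no reset: what is moved stays moved. The work goes in short steps, Python scripts to look and compute and a tool call to move; the robot and the scene stay as the last step left them, time stands still between calls to the robot, and variables do not carry over. Pictures are saved under pics/ and viewed, about 8 in all and at most 12, crops included, and the job is handed in when it is done.

Besides the shell and the picture viewer there is one more tool, called by a JSON object that holds its "op" and its "data". jog_arm: Moves the arm, as the interface text tells. Shifts and turns lie within -1 to 1; 1 stands for 300 mm of shift or 180 degrees of turn. Its arguments: {"type":"object","properties":{"increments":{"type":"array"}},"required":["increments"]}

```bash
mkdir -p pics
cat > h.py <<'E'
import numpy as np, cv2
from cell import observe, grab_frame, sign_off, pinch_z
def ray(f,u,v):
    K,R,t=[np.array(f[k],float) for k in("K","R","t")]
    d=np.linalg.inv(K)@np.array([u,v,1.0]); return -R.T@t, R.T@d
def onplane(f,u,v,z):
    c,d=ray(f,u,v); return c+d*(z-c[2])/d[2]
def tri(f1,p1,f2,p2):
    A=[];b=[]
    for f,p in((f1,p1),(f2,p2)):
        c,d=ray(f,*p); d/=np.linalg.norm(d); M=np.eye(3)-np.outer(d,d); A.append(M); b.append(M@c)
    X=np.linalg.lstsq(np.vstack(A),np.hstack(b),rcond=None)[0]; return X
def proj(f,X):
    K,R,t=[np.array(f[k],float) for k in("K","R","t")]
    p=K@(R@np.asarray(X,float)+t); return p[:2]/p[2]
E
python3 - <<'E'
from h import *
import pickle
fs={n:grab_frame(n) for n in("scene","side","wrist")}
pickle.dump(fs,open('f0.pkl','wb'))
for n in fs: print(n,fs[n]["K"],-np.array(fs[n]["R"]).T@np.array(fs[n]["t"]))
cv2.imwrite('pics/s0.png',cv2.resize(fs["scene"]["pixels"],(800,600)));cv2.imwrite('pics/d0.png',cv2.resize(fs["side"]["pixels"],(800,600)))
s=observe();print(s,pinch_z)
E
```

```text
scene [[439.31014145   0.         285.43770777]
 [  0.         439.31014145 210.39746067]
 [  0.           0.           1.        ]] [1.03895847 0.40567162 1.05349814]
side [[488.9789684    0.         289.47251224]
 [  0.         488.9789684  211.27800114]
 [  0.           0.           1.        ]] [0.46451733 0.70917712 1.01336573]
wrist [[325.1922621    0.         277.93588055]
 [  0.         325.1922621  211.04347162]
 [  0.           0.           1.        ]] [ 0.34095353 -0.56038231  0.37237752]
{'t': 0.15, 'joint_positions': array([ 1.07681902,  0.53699713, -0.00445421,  1.53860718,  0.00256853,
        1.06732114, -0.07119365]), 'qvel': array([ 0.00147973, -0.00277569,  0.00038124, -0.00292462,  0.00028191,
        0.00056601,  0.00092443]), 'joint_efforts': array([ 1.75014793e-03, -5.83785117e+01,  1.04990792e+00, -2.59352875e+01,
        1.25404054e-02,  6.48480083e-03, -4.54269241e-06]), 'ee_pos': array([ 0.26946501, -0.59099135,  0.23062617]), 'eef_rot': array([-0.69086638, -0.150571  ,  0.69110966, -0.1496645 ]), 'wrist_force': array([-0.25589836, -0.29800271,  0.60218328]), 'wrist_torque': array([-0.02166419, -0.0095195 , -0.05014842]), 'gripper_width': 0.0855291079381278} 0.0187
```

View pics/s0.png

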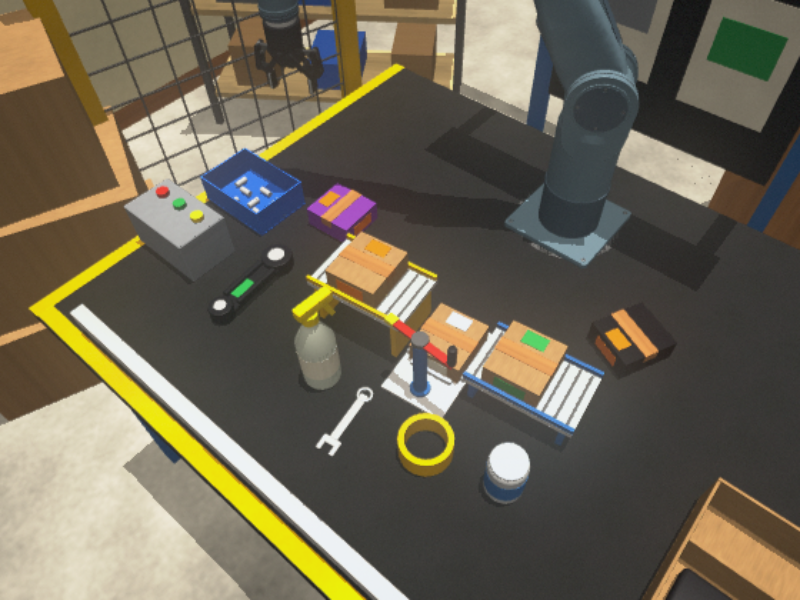

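View pics/d0.png

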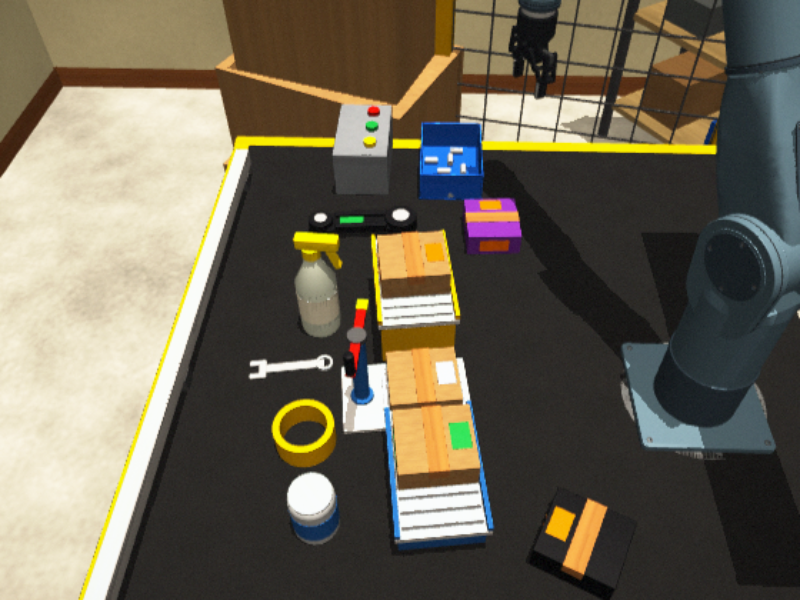

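Side view: the low (blue) ledge is on the +y side with the green carton (455,445), and the high (yellow) ledge is at -y with the orange carton (415,262). The latch is at (357,335) on the far side. The scene view agrees. Next I'm taking crops to pick corners.

Run:
```python
from h import *
import pickle
fs=pickle.load(open('f0.pkl','rb'))
s=fs["scene"]["pixels"][150:320,205:435]; d=fs["side"]["pixels"][150:390,195:355]
def grid(c,x0,y0,k):
    c=cv2.resize(c,None,fx=k,fy=k,interpolation=cv2.INTER_CUBIC)
    for x in range((x0//20+1)*20,x0+c.shape[1]//k+1,20): cv2.putText(c,str(x),(int((x-x0)*k),9),0,.35,(255,255,255));cv2.line(c,(int((x-x0)*k),12),(int((x-x0)*k),18),(255,255,255))
    for y in range((y0//20+1)*20,y0+int(c.shape[0]/k)+1,20): cv2.putText(c,str(y),(0,int((y-y0)*k)+3),0,.35,(255,255,255));cv2.line(c,(25,int((y-y0)*k)),(31,int((y-y0)*k)),(255,255,255))
    return c
cv2.imwrite('pics/s1.png',grid(s,205,150,3)); cv2.imwrite('pics/d1.png',grid(d,195,150,2.5))
```

```text
Traceback (most recent call last):
TypeError: 'float' object cannot be interpreted as an integer
```

View pics/s1.png

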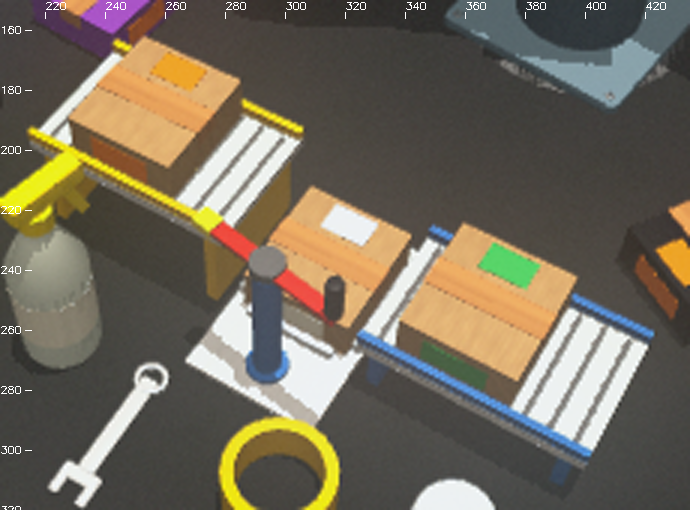

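Scene crop: the green carton top corners are at crop (463,224), (577,277), (519,381), (400,319), and orange's are at (147,38), (243,80), (172,167), (68,120). The knob top is at (335,281) and the latch cap at (268,260).

Run:
```python
from h import *
import pickle
fs=pickle.load(open('f0.pkl','rb'))
c=cv2.resize(fs["side"]["pixels"][150:390,195:355],None,fx=2.5,fy=2.5,interpolation=cv2.INTER_CUBIC); cv2.imwrite('pics/d1.png',c)
F=fs["scene"]
P={'green':([(463,224),(577,277),(519,381),(400,319)],.113),'orange':([(147,38),(243,80),(172,167),(68,120)],.163),'base':([(314,187),(411,236)],.06),
'knob':([(335,281)],.217),'cap':([(268,260)],.178),'tip':([(207,220)],.174),
'lowrail':([(361,336),(590,454),(653,333)],.075),'highrail':([(301,129),(32,133)],.125),'bottle foot':([(55,365)],0)}
for k,(ps,z) in P.items(): print(k,*[onplane(F,205+x/3,150+y/3,z)[:2].round(4) for x,y in ps])
```

```text
green [0.399  0.1051] [0.3839 0.2114] [0.5006 0.2281] [0.5139 0.1198]
orange [ 0.4413 -0.2287] [ 0.4251 -0.1249] [ 0.5417 -0.1072] [ 0.5606 -0.2148]
base [ 0.4165 -0.0457] [0.4048 0.0588]
knob [0.5758 0.0936]
cap [0.5724 0.0251]
tip [ 0.5713 -0.041 ]
lowrail [0.5279 0.0924] [0.4991 0.3013] [0.3661 0.284 ]
highrail [ 0.4117 -0.067 ] [ 0.5726 -0.2559]
bottle foot [ 0.6917 -0.1291]
```

View pics/d1.png

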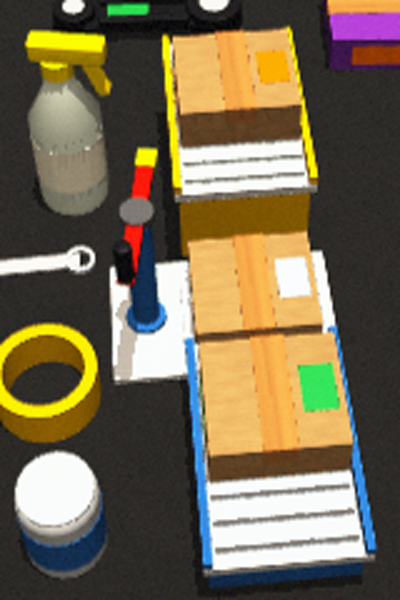

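Side crop: green top corners at (338,331), (351,450), (204,475), (200,340). Orange's are at (290,30), (300,103), (179,118), (174,38). The knob top is at (124,248) and the cap at (136,211). Next is triangulation.

Run:
```python
from h import *
import pickle
fs=pickle.load(open('f0.pkl','rb')); F,G=fs["scene"],fs["side"]
P={'green':[((463,224),(338,331)),((577,277),(351,450)),((519,381),(204,475)),((400,319),(200,340))],
'orange':[((147,38),(290,30)),((243,80),(300,103)),((172,167),(179,118)),((68,120),(174,38))],
'base':[((314,187),(308,233)),],'knob':[((335,281),(124,246))],'cap':[((268,260),(136,211))],'tip':[((207,220),(147,152))],
'rail':[((590,454),(208,565)),((653,333),(373,550))],'hrail':[((301,129),(316,178))],
'bottlehead':[((40,190),(65,45))],'labels':[((510,265),(320,387)),((178,70),(274,66)),((348,225),(294,277))]}
for k,ps in P.items():
    X=np.array([tri(F,(205+a/3,150+b/3),G,(195+c/2.5,150+d/2.5)) for (a,b),(c,d) in ps])
    print(k,X.round(4).tolist(), 'mean',X.mean(0).round(4))
    if len(X)==4:
        y=np.r_[[X[1]-X[0]],[X[2]-X[3]]].mean(0); x=np.r_[[X[3]-X[0]],[X[2]-X[1]]].mean(0)
        print('  yaw y-axis',np.degrees(np.arctan2(-y[0],y[1])),'x',np.degrees(np.arctan2(x[1],x[0])),np.linalg.norm(x),np.linalg.norm(y))
from scipy.spatial.transform import Rotation as R
o=observe(); print(R.from_quat(o['eef_rot']).as_matrix().round(3))
```

```text
green [[0.3935, 0.1015, 0.107], [0.3835, 0.2133, 0.109], [0.5011, 0.2332, 0.1054], [0.514, 0.1192, 0.1148]] mean [0.448  0.1668 0.109 ]
  yaw y-axis 5.787247411096041 x 8.984442467036757 0.1205775149934072 0.11353985725618533
orange [[0.438, -0.2325, 0.1601], [0.4277, -0.1226, 0.1669], [0.5433, -0.105, 0.1631], [0.5571, -0.2194, 0.158]] mean [ 0.4916 -0.1699  0.162 ]
  yaw y-axis 6.138497784140267 x 7.440005221420172 0.11837024688179408 0.11301338636849534
base [[0.4161, -0.0462, 0.0602]] mean [ 0.4161 -0.0462  0.0602]
knob [[0.5751, 0.0934, 0.2148]] mean [0.5751 0.0934 0.2148]
cap [[0.5731, 0.0261, 0.1784]] mean [0.5731 0.0261 0.1784]
tip [[0.5705, -0.0425, 0.1761]] mean [ 0.5705 -0.0425  0.1761]
rail [[0.4984, 0.3014, 0.0732], [0.3666, 0.2848, 0.0747]] mean [0.4325 0.2931 0.0739]
hrail [[0.4102, -0.0677, 0.1214]] mean [ 0.4102 -0.0677  0.1214]
bottlehead [[0.6547, -0.1455, 0.2139]] mean [ 0.6547 -0.1455  0.2139]
labels [[0.4097, 0.1607, 0.1132], [0.4532, -0.179, 0.1621], [0.4296, 0.005, 0.0568]] mean [ 0.4309 -0.0045  0.1107]
[[-0.001  0.415 -0.91 ]
 [ 0.001 -0.91  -0.415]
 [-1.    -0.001  0.   ]]
```

{"op": "jog_arm", "data": {"increments": [{"xyz": [0.333,0.4,0.333],"angular": [0,0,0.101],"claw": 0.7},{"xyz": [0.333,0.4,0.333],"angular": [0,0,0.101],"claw": 0.7},{"xyz": [0.333,0.4,0.333],"angular": [0,0,0.101],"claw": 0.7},{"xyz": [0.333,0.4,0.333],"angular": [0,0,0.101],"claw": 0.7},{"xyz": [0.333,0.4,0.333],"angular": [0,0,0.101],"claw": 0.7}]}}

```text
t: 0.57
ee_pos: [0.3741, -0.4672, 0.3336]
eef_rot: [0.659, 0.259, -0.657, 0.26]
wrist_force: [1.6, -0.1, -0.7]
gripper_width: 0.0599
```

{"op": "jog_arm", "data": {"increments": [{"xyz": [0.2,0.6,0],"angular": [0,0,0.101],"claw": 0.7},{"xyz": [0.2,0.6,0],"angular": [0,0,0.101],"claw": 0.7},{"xyz": [0.2,0.6,0],"angular": [0,0,0.101],"claw": 0.7},{"xyz": [0.2,0.6,0],"angular": [0,0,0.101],"claw": 0.7},{"xyz": [0.2,0.6,0],"angular": [0,0,0.101],"claw": 0.7}]}}

```text
t: 0.98
ee_pos: [0.4353, -0.2828, 0.3337]
eef_rot: [0.609, 0.361, -0.606, 0.361]
wrist_force: [-0.0, -0.0, -0.5]
gripper_width: 0.0596
```

{"op": "jog_arm", "data": {"increments": [{"xyz": [0.067,0.633,0],"angular": [0,0,0.101],"claw": 0.7},{"xyz": [0.067,0.633,0],"angular": [0,0,0.101],"claw": 0.7},{"xyz": [0.067,0.633,0],"angular": [0,0,0.101],"claw": 0.7},{"xyz": [0.067,0.633,0],"angular": [0,0,0.101],"claw": 0.7},{"xyz": [0.067,0.633,0],"angular": [0,0,0.101],"claw": 0.7}]}}

```text
t: 1.4
ee_pos: [0.4552, -0.0888, 0.3338]
eef_rot: [0.544, 0.454, -0.541, 0.453]
wrist_force: [0.9, -0.4, 0.5]
gripper_width: 0.0598
```

{"op": "jog_arm", "data": {"increments": [{"xyz": [0,0.633,0],"angular": [0,0,0.101],"claw": 0.7},{"xyz": [0,0.633,0],"angular": [0,0,0.101],"claw": 0.7},{"xyz": [0,0.633,0],"angular": [0,0,0.101],"claw": 0.7},{"xyz": [0,0.633,0],"angular": [0,0,0.101],"claw": 0.7},{"xyz": [0,0.633,0],"angular": [0,0,0.101],"claw": 0.7}]}}

```text
t: 1.82
ee_pos: [0.4542, 0.1053, 0.334]
eef_rot: [0.465, 0.536, -0.461, 0.534]
wrist_force: [0.5, 0.2, 0.6]
gripper_width: 0.0599
```

```bash
cat >> h.py <<'E'
from scipy.spatial.transform import Rotation as Rot
O=np.array([.469,.0126]); YAW=np.radians(7.4); ex=np.array([np.cos(YAW),np.sin(YAW)]); ey=np.array([-ex[1],ex[0]])
def st():
    s=observe(); p=s['ee_pos']; M=Rot.from_quat(s['eef_rot']).as_matrix(); d=p[:2]-O
    print('t',s['t'],'p',p.round(4),'station',(d@ex).round(4),(d@ey).round(4),'jaw deg',np.degrees(np.arctan2(M[1,1],M[0,1])).round(2),'tilt',M[:,0].round(3),'F',s['wrist_force'].round(1),'w',round(s['gripper_width'],4),'j7',s['joint_positions'].round(2))
    return p
def to(x,y,z):
    p=st(); g=np.r_[O+x*ex+y*ey,z]; print('units',((g-p)/.3).round(4))
E
python3 -c "
from h import *
to(0,.245,.33)"
```

```text
t 1.8167 p [0.4542 0.1053 0.334 ] station -0.0027 0.0938 jaw deg 8.25 tilt [ 0.002  0.006 -1.   ] F [0.5 0.2 0.6] w 0.0599 j7 [ 0.27  0.16 -0.66  1.85  0.1   1.16 -0.27]
units [-0.0559  0.5008 -0.0135]
```

{"op": "jog_arm", "data": {"increments": [{"xyz": [-0.056,0.5,-0.013],"angular": [0,0,-0.005],"claw": 0.7},{"xyz": [-0.056,0.5,-0.013],"angular": [0,0,-0.005],"claw": 0.7},{"xyz": [-0.056,0.5,-0.013],"angular": [0,0,-0.005],"claw": 0.7},{"xyz": [-0.056,0.5,-0.013],"angular": [0,0,-0.005],"claw": 0.7},{"xyz": [-0.056,0.5,-0.013],"angular": [0,0,-0.005],"claw": 0.7}]}}

```text
t: 2.23
ee_pos: [0.4346, 0.2624, 0.3303]
eef_rot: [0.467, 0.535, -0.461, 0.531]
wrist_force: [-0.5, 0.7, -1.2]
gripper_width: 0.0598
```

{"op": "jog_arm", "data": {"increments": [{"xyz": [0,0,-0.5],"angular": [0,0,0],"claw": 0.7},{"xyz": [0,0,-0.5],"angular": [0,0,0],"claw": 0.7},{"xyz": [0,0,-0.5],"angular": [0,0,0],"claw": 0.7},{"xyz": [0,0,-0.5],"angular": [0,0,0],"claw": 0.7},{"xyz": [0,0,-0.5],"angular": [0,0,0],"claw": 0.7}]}}

```text
t: 2.65
ee_pos: [0.4313, 0.2598, 0.1753]
eef_rot: [0.464, 0.537, -0.464, 0.53]
wrist_force: [-1.7, -0.3, 0.9]
gripper_width: 0.0599
```

```bash
python3 -c "
from h import *
to(0,.245,.08)
f=grab_frame('side');cv2.imwrite('pics/d2.png',cv2.resize(f['pixels'][150:390,180:380],(667,800)))
cv2.imwrite('pics/d2.png',cv2.resize(f['pixels'][220:400,230:380],(720,600)) if 0 else cv2.resize(f['pixels'][220:400,200:380],(600,600)))"
```

```text
t 2.65 p [0.4313 0.2598 0.1753] station -0.0055 0.25 jaw deg 7.93 tilt [-0.008  0.006 -1.   ] F [-1.7 -0.3  0.9] w 0.0599 j7 [-0.09  0.45 -0.67  1.94  0.35  0.87 -0.8 ]
units [ 0.0204 -0.0141 -0.3178]
```

View pics/d2.png

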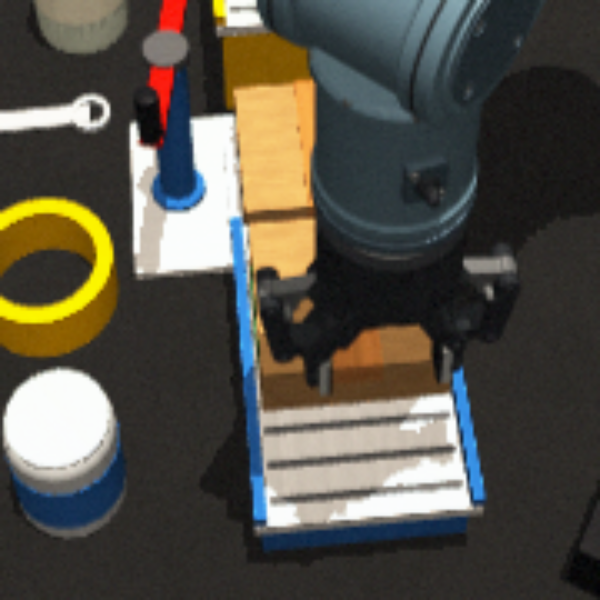

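The view shows both fingertips (310,385) and (445,375) straddling the ledge, clear of the green carton's end face once the camera's tilt is allowed for. Lowering now.

{"op": "jog_arm", "data": {"increments": [{"xyz": [0.02,0,-0.315],"angular": [0,0,-0.003],"claw": 0.7},{"xyz": [0.02,0,-0.315],"angular": [0,0,-0.003],"claw": 0.7},{"xyz": [0.02,0,-0.315],"angular": [0,0,-0.003],"claw": 0.7},{"xyz": [0.02,0,-0.315],"angular": [0,0,-0.003],"claw": 0.7}]}}

```text
t: 3.03
ee_pos: [0.4383, 0.2601, 0.0829]
eef_rot: [0.467, 0.534, -0.467, 0.528]
wrist_force: [-0.1, 0.2, -0.1]
gripper_width: 0.0596
```

```bash
python3 -c "
from h import *
to(0,.225,.08);to(0,.068,.08)"
```

```text
t 3.0333 p [0.4383 0.2601 0.0829] station 0.0015 0.2494 jaw deg 7.36 tilt [-0.007  0.006 -1.   ] F [-0.1  0.2 -0.1] w 0.0596 j7 [-0.17  0.6  -0.58  1.98  0.48  0.7  -0.91]
units [ 0.0056 -0.0812 -0.0096]
t 3.0333 p [0.4383 0.2601 0.0829] station 0.0015 0.2494 jaw deg 7.36 tilt [-0.007  0.006 -1.   ] F [-0.1  0.2 -0.1] w 0.0596 j7 [-0.17  0.6  -0.58  1.98  0.48  0.7  -0.91]
units [ 0.073  -0.6002 -0.0096]
```

{"op": "jog_arm", "data": {"increments": [{"xyz": [0.004,-0.033,-0.01],"angular": [0,0,0],"claw": 0.7},{"xyz": [0.009,-0.066,-0.01],"angular": [0,0,0],"claw": 0.7},{"xyz": [0.013,-0.1,-0.01],"angular": [0,0,0],"claw": 0.7},{"xyz": [0.017,-0.133,-0.01],"angular": [0,0,0],"claw": 0.7},{"xyz": [0.021,-0.166,-0.01],"angular": [0,0,0],"claw": 0.7}]}}

```text
t: 3.45
ee_pos: [0.4461, 0.2108, 0.0816]
eef_rot: [0.469, 0.534, -0.465, 0.528]
wrist_force: [-0.8, 5.7, 4.1]
gripper_width: 0.0597
```

{"op": "jog_arm", "data": {"increments": [{"xyz": [0.004,-0.033,0],"angular": [0,0,0],"claw": 0.7},{"xyz": [0.009,-0.066,0],"angular": [0,0,0],"claw": 0.7},{"xyz": [0.013,-0.1,0],"angular": [0,0,0],"claw": 0.7},{"xyz": [0.017,-0.133,0],"angular": [0,0,0],"claw": 0.7},{"xyz": [0.021,-0.166,0],"angular": [0,0,0],"claw": 0.7}]}}

```text
t: 3.87
ee_pos: [0.4527, 0.1606, 0.0819]
eef_rot: [0.469, 0.534, -0.465, 0.528]
wrist_force: [-0.5, 4.0, 4.0]
gripper_width: 0.0603
```

{"op": "jog_arm", "data": {"increments": [{"xyz": [0.004,-0.033,0],"angular": [0,0,0],"claw": 0.7},{"xyz": [0.009,-0.066,0],"angular": [0,0,0],"claw": 0.7},{"xyz": [0.013,-0.1,0],"angular": [0,0,0],"claw": 0.7},{"xyz": [0.017,-0.133,0],"angular": [0,0,0],"claw": 0.7},{"xyz": [0.021,-0.166,0],"angular": [0,0,0],"claw": 0.7}]}}

```text
t: 4.28
ee_pos: [0.4584, 0.1086, 0.0813]
eef_rot: [0.468, 0.534, -0.466, 0.528]
wrist_force: [-0.2, 2.4, -1.0]
gripper_width: 0.06
```

```bash
python3 -c "
from h import *
to(0,.07,.08)
f=grab_frame('side');g=grab_frame('scene')
a=cv2.resize(f['pixels'][220:370,220:360],(560,600))
b=cv2.resize(g['pixels'][150:300,265:365],None,fx=2.4,fy=4)
import pickle;pickle.dump({'side':f,'scene':g},open('f1.pkl','wb'))
cv2.imwrite('pics/d3.png',cv2.hconcat([a,cv2.resize(b,(240,600))]))"
```

```text
t 4.2833 p [0.4584 0.1086 0.0813] station 0.0018 0.0966 jaw deg 7.33 tilt [-0.005  0.008 -1.   ] F [-0.2  2.4 -1. ] w 0.06 j7 [ 0.15  0.55 -0.58  2.08  0.48  0.65 -0.63]
units [ 0.0054 -0.0887 -0.0044]
```

View pics/d3.png

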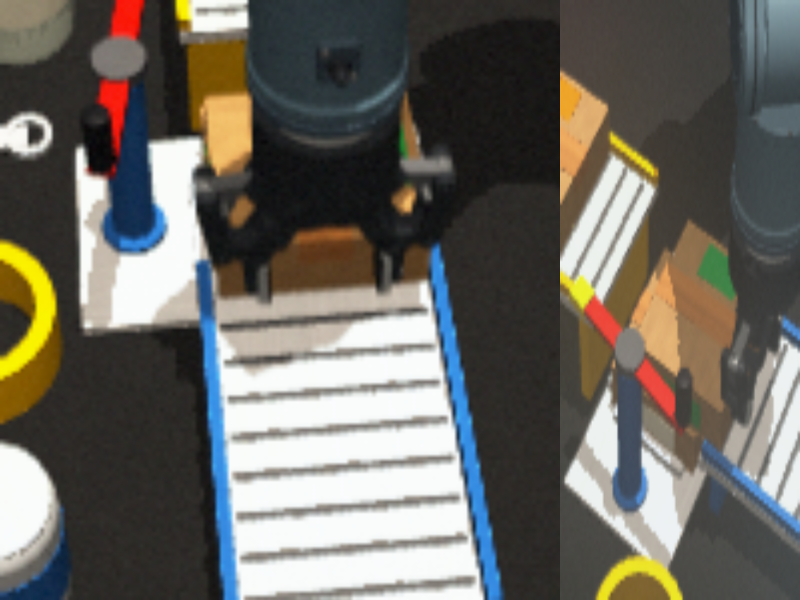

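The crop shows the green carton square between the rails. Its rear face bottom edge runs from about (218,297) to (430,278), with the fingers in contact. Casting that edge gives the finger offset.

```bash
python3 -c "
from h import *
import pickle
f=pickle.load(open('f1.pkl','rb'))['side']
for (a,b),z in [((218,297),.063),((430,278),.063),((325,287),.063),((205,264),.075),((436,246),.075)]:
    d=onplane(f,220+a/4,220+b/4,z)[:2]-O; print(a,b,(d@ex).round(4),(d@ey).round(4))
c=f['pixels'][270:300,240:330]
"
```

```text
218 297 0.059 0.0866
430 278 -0.0627 0.0857
325 287 -0.0022 0.0858
205 264 0.065 0.0717
436 246 -0.0675 0.0723
```

{"op": "jog_arm", "data": {"increments": [{"xyz": [0.003,-0.025,-0.004],"angular": [0,0,0],"claw": 0.7},{"xyz": [0.006,-0.05,-0.004],"angular": [0,0,0],"claw": 0.7},{"xyz": [0.009,-0.075,-0.004],"angular": [0,0,0],"claw": 0.7},{"xyz": [0.012,-0.098,-0.004],"angular": [0,0,0],"claw": 0.7},{"xyz": [0.012,-0.098,-0.004],"angular": [0,0,0],"claw": 0.7}]}}

```text
t: 4.8
ee_pos: [0.4623, 0.0758, 0.0799]
eef_rot: [0.469, 0.533, -0.468, 0.527]
wrist_force: [-0.8, 0.5, -0.5]
gripper_width: 0.0598
```

```bash
python3 -c "
from h import *
to(0,.067,.08)"
```

```text
t 4.8 p [0.4623 0.0758 0.0799] station 0.0015 0.0636 jaw deg 7.06 tilt [-0.005  0.006 -1.   ] F [-0.8  0.5 -0.5] w 0.0598 j7 [ 0.21  0.55 -0.58  2.08  0.48  0.64 -0.57]
units [-0.0066  0.0107  0.0003]
```

{"op": "jog_arm", "data": {"increments": [{"xyz": [-0.013,0.1,0],"angular": [0,0,0],"claw": 0.7},{"xyz": [-0.026,0.2,0],"angular": [0,0,0],"claw": 0.7},{"xyz": [-0.026,0.3,0.05],"angular": [0,0,0],"claw": 0.7},{"xyz": [-0.026,0.4,0.15],"angular": [0,0,0],"claw": 0.7},{"xyz": [-0.026,0.5,0.25],"angular": [0,0,0],"claw": 0.7}]}}

```text
t: 5.22
ee_pos: [0.4534, 0.2252, 0.1541]
eef_rot: [0.467, 0.533, -0.469, 0.527]
wrist_force: [1.3, 0.2, -0.8]
gripper_width: 0.0598
```

{"op": "jog_arm", "data": {"increments": [{"xyz": [0,0.05,0.65],"angular": [0,0,0],"claw": 0.7},{"xyz": [0,0.05,0.65],"angular": [0,0,0],"claw": 0.7},{"xyz": [0,0.05,0.65],"angular": [0,0,0],"claw": 0.7},{"xyz": [0,0.05,0.65],"angular": [0,0,0],"claw": 0.7},{"xyz": [0,0.05,0.65],"angular": [0,0,0],"claw": 0.7}]}}

```text
t: 5.63
ee_pos: [0.4536, 0.2407, 0.3529]
eef_rot: [0.468, 0.532, -0.468, 0.528]
wrist_force: [1.3, 1.6, -0.0]
gripper_width: 0.0596
```

```bash
python3 -c "
from h import *
import pickle
st()
f=grab_frame('side');g=grab_frame('scene')
pickle.dump({'side':f,'scene':g},open('f2.pkl','wb'))
a=cv2.resize(f['pixels'][205:325,245:345],(500,600))
b=cv2.resize(g['pixels'][190:290,270:320+30],(480,600))
b=cv2.resize(g['pixels'][195:295,280:350],(300,428))
b=cv2.copyMakeBorder(b,0,172,0,0,cv2.BORDER_CONSTANT)
cv2.imwrite('pics/d4.png',cv2.hconcat([a,b]))"
```

```text
t 5.6333 p [0.4536 0.2407 0.3529] station 0.0141 0.2281 jaw deg 7.09 tilt [-0.005  0.005 -1.   ] F [ 1.3  1.6 -0. ] w 0.0596 j7 [ 0.06  0.27 -0.76  1.71  0.19  1.25 -0.62]
```

View pics/d4.png

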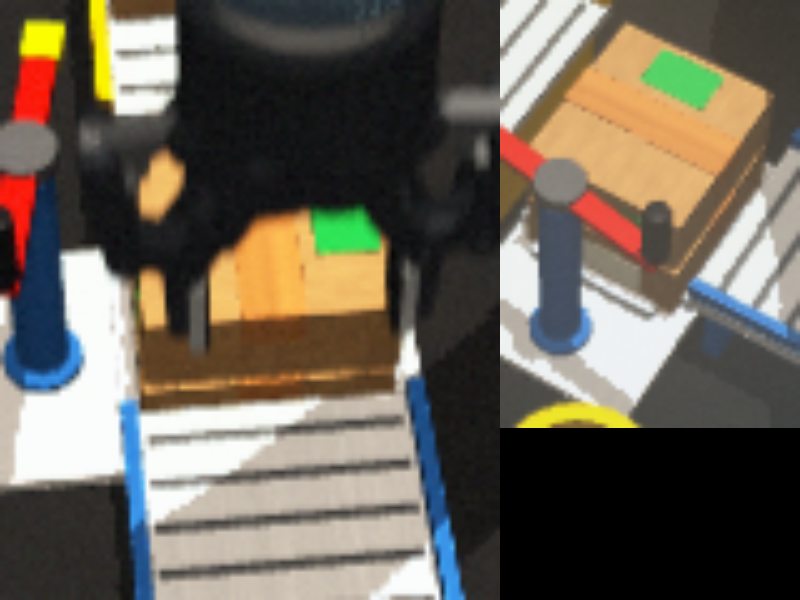

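The crops show the green carton stacked flat and square, with a thin strip of base top visible at the rear (side crop, rows 378-386), so it overshot by a few mm. Measuring the offset from the scene corners.

```bash
python3 -c "
from h import *
import pickle
F=pickle.load(open('f2.pkl','rb')); f=F['scene']; G=F['side']
k=300/70
def S(p,z):
    d=onplane(f,280+(p[0]-500)/k,195+p[1]/k,z)[:2]-O; return (d@ex).round(4),(d@ey).round(4)
def D(p,z):
    d=onplane(G,245+p[0]/5,205+p[1]/5,z)[:2]-O; return (d@ex).round(4),(d@ey).round(4)
print([S(p,.11) for p in [(628,22),(772,97)]], 'base top',S((768,150),.06))
print('top rear',[D(p,.11) for p in [(140,327),(387,309)]],'bottom rear',[D(p,.06) for p in [(140,385),(393,373)]],'base rear',[D(p,.06) for p in [(141,393),(395,379)]])
print('label',[S(p,.11) for p in [(683,80)]])
h=pickle.load(open('f0.pkl','rb'))
for n,p in (('scene',(205+348/3,150+225/3)),):
    d=onplane(h[n],*p,.06)[:2]-O; print('base label', d@ex,d@ey)
d=onplane(h['scene'],205+510/3,150+265/3,.113)[:2]-O; print('green label0', d@ex,d@ey)
"
```

```text
[(np.float64(-0.0626), np.float64(-0.0539)), (np.float64(-0.0581), np.float64(0.0535))] base top (np.float64(-0.0545), np.float64(0.0575))
top rear [(np.float64(0.0588), np.float64(0.0538)), (np.float64(-0.053), np.float64(0.0547))] bottom rear [(np.float64(0.0598), np.float64(0.0512)), (np.float64(-0.0582), np.float64(0.0559))] base rear [(np.float64(0.0597), np.float64(0.0556)), (np.float64(-0.0586), np.float64(0.0593))]
label [(np.float64(-0.0403), np.float64(-0.0003))]
base label -0.037839187131653795 -0.0014047906677192848
green label0 -0.039759192928308235 0.15451915704891642
```

Green carton centre is off by about -3 mm in y and under 2 mm in x, which is within tolerance. Going to the far side of the orange carton.

{"op": "jog_arm", "data": {"increments": [{"xyz": [0.056,-0.551,0],"angular": [0,0,0.002],"claw": 0.7},{"xyz": [0.056,-0.551,0],"angular": [0,0,0.002],"claw": 0.7},{"xyz": [0.056,-0.551,0],"angular": [0,0,0.002],"claw": 0.7},{"xyz": [0.056,-0.551,0],"angular": [0,0,0.002],"claw": 0.7},{"xyz": [0.056,-0.551,0],"angular": [0,0,0.002],"claw": 0.7}]}}

```text
t: 6.15
ee_pos: [0.4726, 0.0667, 0.3529]
eef_rot: [0.47, 0.529, -0.47, 0.528]
wrist_force: [1.2, 0.2, 0.1]
gripper_width: 0.0596
```

{"op": "jog_arm", "data": {"increments": [{"xyz": [0.056,-0.551,0],"angular": [0,0,0],"claw": 0.7},{"xyz": [0.056,-0.551,0],"angular": [0,0,0],"claw": 0.7},{"xyz": [0.056,-0.551,0],"angular": [0,0,0],"claw": 0.7},{"xyz": [0.056,-0.551,0],"angular": [0,0,0],"claw": 0.7},{"xyz": [0.056,-0.551,0],"angular": [0,0,0],"claw": 0.7}]}}

```text
t: 6.57
ee_pos: [0.4883, -0.107, 0.3514]
eef_rot: [0.471, 0.527, -0.474, 0.525]
wrist_force: [0.4, -0.5, -0.3]
gripper_width: 0.0599
```

{"op": "jog_arm", "data": {"increments": [{"xyz": [0.056,-0.551,0],"angular": [0,0,0],"claw": 0.7},{"xyz": [0.056,-0.551,0],"angular": [0,0,0],"claw": 0.7},{"xyz": [0.056,-0.551,0],"angular": [0,0,0],"claw": 0.7},{"xyz": [0.056,-0.551,0],"angular": [0,0,0],"claw": 0.7},{"xyz": [0.056,-0.551,0],"angular": [0,0,0],"claw": 0.7}]}}

```text
t: 6.98
ee_pos: [0.5028, -0.2808, 0.3494]
eef_rot: [0.472, 0.525, -0.478, 0.523]
wrist_force: [-0.3, -0.3, -1.1]
gripper_width: 0.0598
```

```bash
python3 -c "
from h import *
to(-.001,-.275,.22)"
```

```text
t 6.9833 p [ 0.5028 -0.2808  0.3494] station -0.0043 -0.2953 jaw deg 5.55 tilt [-0.008 -0.005 -1.   ] F [-0.3 -0.3 -1.1] w 0.0598 j7 [ 0.76  0.34 -0.43  1.57  0.15  1.27  0.4 ]
units [ 0.0022  0.0686 -0.4312]
```

{"op": "jog_arm", "data": {"increments": [{"xyz": [0.002,0.068,-0.2],"angular": [0,0,0.01],"claw": 0.7},{"xyz": [0.002,0.068,-0.35],"angular": [0,0,0.01],"claw": 0.7},{"xyz": [0.002,0.068,-0.43],"angular": [0,0,0.01],"claw": 0.7},{"xyz": [0.002,0.068,-0.43],"angular": [0,0,0.01],"claw": 0.7},{"xyz": [0.002,0.068,-0.43],"angular": [0,0,0.01],"claw": 0.7}]}}

```text
t: 7.4
ee_pos: [0.501, -0.2593, 0.2175]
eef_rot: [0.463, 0.534, -0.471, 0.528]
wrist_force: [-0.1, -0.1, 0.8]
gripper_width: 0.0596
```

```bash
python3 -c "
from h import *
to(-.001,-.275,.13)
f=grab_frame('side');g=grab_frame('scene')
a=cv2.resize(f['pixels'][120:270,240:340],(400,600))
b=cv2.resize(g['pixels'][120:270,200:300],(400,600))
cv2.imwrite('pics/d5.png',cv2.hconcat([a,b]))"
```

```text
t 7.4 p [ 0.501  -0.2593  0.2175] station -0.0032 -0.2738 jaw deg 7.37 tilt [-0.015 -0.002 -1.   ] F [-0.1 -0.1  0.8] w 0.0596 j7 [ 0.72  0.45 -0.43  1.75  0.22  1.    0.33]
units [ 0.0079 -0.003  -0.2918]
```

View pics/d5.png

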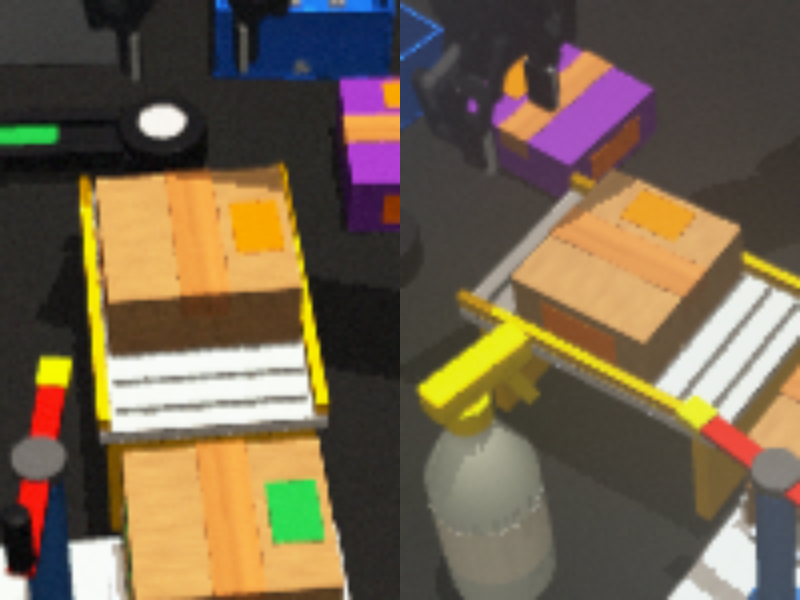

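The crops show the fingers behind the orange carton (side (130,75) and (245,70)) and clear of it, with the green carton below. Lowering and pushing now. Contact should come near y=-0.25, then about 150 mm to go.

{"op": "jog_arm", "data": {"increments": [{"xyz": [0.008,-0.003,-0.15],"angular": [0,0,0],"claw": 0.7},{"xyz": [0.008,-0.003,-0.27],"angular": [0,0,0],"claw": 0.7},{"xyz": [0.008,-0.003,-0.29],"angular": [0,0,0],"claw": 0.7},{"xyz": [0.008,-0.003,-0.29],"angular": [0,0,0],"claw": 0.7}]}}

```text
t: 7.83
ee_pos: [0.5066, -0.2617, 0.1352]
eef_rot: [0.464, 0.532, -0.47, 0.53]
wrist_force: [-0.4, 0.2, 1.6]
gripper_width: 0.0596
```

{"op": "jog_arm", "data": {"increments": [{"xyz": [-0.004,0.033,0],"angular": [0,0,0],"claw": 0.7},{"xyz": [-0.009,0.066,0],"angular": [0,0,0],"claw": 0.7},{"xyz": [-0.013,0.1,0],"angular": [0,0,0],"claw": 0.7},{"xyz": [-0.017,0.133,0],"angular": [0,0,0],"claw": 0.7},{"xyz": [-0.021,0.166,0],"angular": [0,0,0],"claw": 0.7}]}}

```text
t: 8.25
ee_pos: [0.5015, -0.212, 0.1371]
eef_rot: [0.464, 0.53, -0.47, 0.532]
wrist_force: [2.1, -5.2, 3.1]
gripper_width: 0.0597
```

```bash
python3 -c "
from h import *
to(-.001,-.11,.13)"
```

```text
t 8.25 p [ 0.5015 -0.212   0.1371] station 0.0033 -0.2269 jaw deg 7.32 tilt [-0.004 -0.008 -1.   ] F [ 2.1 -5.2  3.1] w 0.0597 j7 [ 0.62  0.52 -0.4   1.88  0.29  0.81  0.2 ]
units [-0.0645  0.3847 -0.0238]
```

{"op": "jog_arm", "data": {"increments": [{"xyz": [-0.006,0.038,-0.01],"angular": [0,0,0],"claw": 0.7},{"xyz": [-0.013,0.076,-0.01],"angular": [0,0,0],"claw": 0.7},{"xyz": [-0.019,0.115,-0.01],"angular": [0,0,0],"claw": 0.7},{"xyz": [-0.026,0.153,-0.01],"angular": [0,0,0],"claw": 0.7},{"xyz": [-0.032,0.19,-0.01],"angular": [0,0,0],"claw": 0.7}]}}

```text
t: 8.67
ee_pos: [0.4922, -0.1541, 0.1345]
eef_rot: [0.464, 0.53, -0.47, 0.532]
wrist_force: [2.4, -4.6, 2.8]
gripper_width: 0.06
```

{"op": "jog_arm", "data": {"increments": [{"xyz": [-0.006,0.038,-0.01],"angular": [0,0,0],"claw": 0.7},{"xyz": [-0.013,0.076,-0.01],"angular": [0,0,0],"claw": 0.7},{"xyz": [-0.019,0.115,-0.01],"angular": [0,0,0],"claw": 0.7},{"xyz": [-0.026,0.153,-0.01],"angular": [0,0,0],"claw": 0.7},{"xyz": [-0.032,0.19,-0.01],"angular": [0,0,0],"claw": 0.7}]}}

```text
t: 9.08
ee_pos: [0.4823, -0.0956, 0.1314]
eef_rot: [0.464, 0.53, -0.47, 0.532]
wrist_force: [2.6, -2.4, -0.9]
gripper_width: 0.0598
```

```bash
python3 -c "
from h import *
to(-.001,-.07,.132)"
```

```text
t 9.0833 p [ 0.4823 -0.0956  0.1314] station -0.0008 -0.109 jaw deg 7.34 tilt [-0.003 -0.008 -1.   ] F [ 2.6 -2.4 -0.9] w 0.0598 j7 [ 0.45  0.45 -0.43  2.01  0.29  0.74 -0.03]
units [-0.0175  0.1288  0.002 ]
```

{"op": "jog_arm", "data": {"increments": [{"xyz": [-0.005,0.033,0.002],"angular": [0,0,0],"claw": 0.7},{"xyz": [-0.009,0.066,0.002],"angular": [0,0,0],"claw": 0.7},{"xyz": [-0.014,0.1,0.002],"angular": [0,0,0],"claw": 0.7},{"xyz": [-0.016,0.12,0.002],"angular": [0,0,0],"claw": 0.7},{"xyz": [-0.017,0.127,0.002],"angular": [0,0,0],"claw": 0.7}]}}

```text
t: 9.5
ee_pos: [0.4764, -0.0559, 0.1318]
eef_rot: [0.464, 0.531, -0.469, 0.532]
wrist_force: [0.0, -2.2, -0.5]
gripper_width: 0.0597
```

```bash
python3 -c "
from h import *
to(-.001,-.067,.132)
f=grab_frame('side');g=grab_frame('scene')
import pickle
pickle.dump({'side':f,'scene':g},open('f3.pkl','wb'))
a=cv2.resize(f['pixels'][180:300,245:345],(500,600))
b=cv2.resize(g['pixels'][165:295,280:350],(300,557))
b=cv2.copyMakeBorder(b,0,43,0,0,cv2.BORDER_CONSTANT)
cv2.imwrite('pics/d6.png',cv2.hconcat([a,b]))"
```

```text
t 9.5 p [ 0.4764 -0.0559  0.1318] station -0.0014 -0.0689 jaw deg 7.45 tilt [-0.004 -0.007 -1.   ] F [ 0.  -2.2 -0.5] w 0.0597 j7 [ 0.38  0.44 -0.44  2.04  0.29  0.73 -0.11]
units [0.0007 0.0063 0.0008]
```

View pics/d6.png

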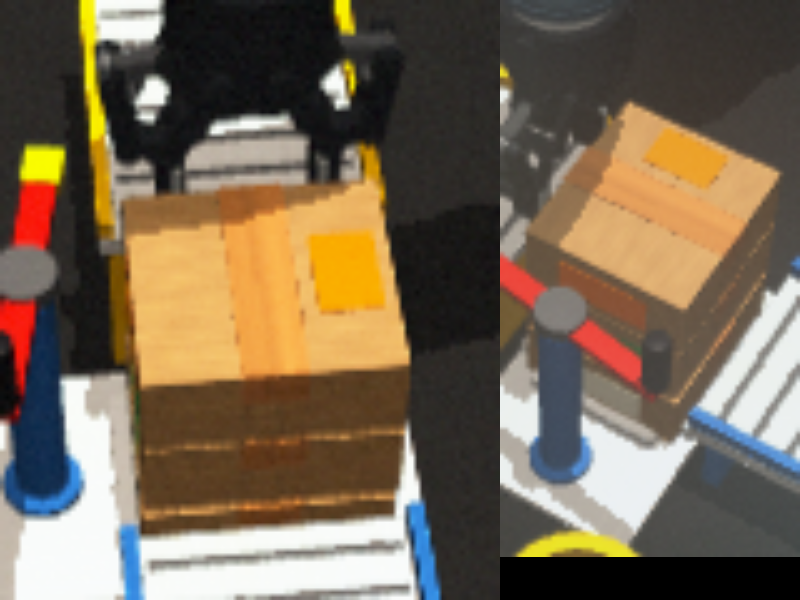

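The crops show the orange carton on the column. Its side-view top corners are at (125,203), (378,181), (410,357), (140,388). Measuring.

```bash
python3 -c "
from h import *
import pickle
F=pickle.load(open('f3.pkl','rb')); G=F['side']; f=F['scene']; k=300/70
D=lambda p,z:(lambda d:(round(d@ex,4),round(d@ey,4)))(onplane(G,245+p[0]/5,180+p[1]/5,z)[:2]-O)
S=lambda p,z:(lambda d:(round(d@ex,4),round(d@ey,4)))(onplane(f,280+(p[0]-500)/k,165+p[1]/k,z)[:2]-O)
print([D(p,.16) for p in [(125,203),(378,181),(410,357),(140,388)]],'green front top',[D(p,.11) for p in [(142,455),(403,432)]],'orange bottom',[D(p,.11) for p in [(142,449),(403,428)]])
print('scene',[S(p,.16) for p in [(630,102),(778,174),(686,308),(528,233)]])
"
```

```text
[(np.float64(0.0567), np.float64(-0.0511)), (np.float64(-0.0617), np.float64(-0.0532)), (np.float64(-0.0612), np.float64(0.0501)), (np.float64(0.0577), np.float64(0.0555))] green front top [(np.float64(0.058), np.float64(0.0555)), (np.float64(-0.0603), np.float64(0.0543))] orange bottom [(np.float64(0.0578), np.float64(0.0523)), (np.float64(-0.0606), np.float64(0.0522))]
scene [(np.float64(-0.061), np.float64(-0.0532)), (np.float64(-0.0589), np.float64(0.0521)), (np.float64(0.0562), np.float64(0.0535)), (np.float64(0.0589), np.float64(-0.0523))]
```

Both cartons sit within about 3 mm of flush. Retreating, then going above the latch knob, turned 45° so the jaws lie along the arc's mid tangent.

{"op": "jog_arm", "data": {"increments": [{"xyz": [0.013,-0.1,0],"angular": [0,0,0],"claw": 0.7},{"xyz": [0.026,-0.2,0],"angular": [0,0,0],"claw": 0.7},{"xyz": [0.026,-0.2,0.1],"angular": [0,0,0],"claw": 0.7},{"xyz": [0.026,-0.2,0.2],"angular": [0,0,0],"claw": 0.7},{"xyz": [0.026,-0.2,0.35],"angular": [0,0,0],"claw": 0.7}]}}

```text
t: 10.02
ee_pos: [0.4829, -0.1172, 0.2328]
eef_rot: [0.464, 0.532, -0.471, 0.53]
wrist_force: [1.8, -0.3, 0.0]
gripper_width: 0.06
```

{"op": "jog_arm", "data": {"increments": [{"xyz": [0,0,0.33],"angular": [0,0,-0.12],"claw": 0.6},{"xyz": [0,0,0.33],"angular": [0,0,-0.12],"claw": 0.6},{"xyz": [0,0,0.33],"angular": [0,0,-0.12],"claw": 0.6},{"xyz": [0.1,0.1,0.33],"angular": [0,0,-0.12],"claw": 0.6},{"xyz": [0.2,0.2,0.33],"angular": [0,0,-0.12],"claw": 0.6}]}}

```text
t: 10.43
ee_pos: [0.5427, -0.0604, 0.3339]
eef_rot: [-0.558, -0.432, 0.563, -0.431]
wrist_force: [0.5, 0.1, 0.6]
gripper_width: 0.0513
```

```bash
python3 -c "
from h import *
p=st(); print((np.array([.575,.0935,.30])-p)/.3)"
```

```text
t 10.4333 p [ 0.5427 -0.0604  0.3339] station 0.0637 -0.0819 jaw deg -14.75 tilt [-0.006 -0.004 -1.   ] F [0.5 0.1 0.6] w 0.0513 j7 [ 0.4   0.3  -0.47  1.67  0.15  1.22 -0.36]
[ 0.10750024  0.51287238 -0.11293915]
```

{"op": "jog_arm", "data": {"increments": [{"xyz": [0.108,0.513,-0.1],"angular": [0,0,-0.127],"claw": 0.6},{"xyz": [0.108,0.513,-0.1],"angular": [0,0,-0.127],"claw": 0.6},{"xyz": [0.108,0.513,-0.1],"angular": [0,0,-0.127],"claw": 0.6},{"xyz": [0.108,0.513,-0.1],"angular": [0,0,-0.127],"claw": 0.6},{"xyz": [0.108,0.513,-0.1],"angular": [0,0,-0.127],"claw": 0.6}]}}

```text
t: 10.85
ee_pos: [0.5741, 0.1036, 0.3027]
eef_rot: [-0.631, -0.317, 0.635, -0.311]
wrist_force: [-1.6, 0.7, 0.6]
gripper_width: 0.0513
```

{"op": "jog_arm", "data": {"increments": [{"xyz": [0,0,0],"angular": [0,0,0],"claw": 0.6}]}}

```text
t: 10.93
ee_pos: [0.5739, 0.1054, 0.3021]
eef_rot: [-0.63, -0.319, 0.635, -0.312]
wrist_force: [0.7, -1.4, -0.1]
gripper_width: 0.0513
```

```bash
python3 -c "
from h import *
p=st(); print((np.array([.575,.0935,.19])-p)/.3)
f=grab_frame('wrist');g=grab_frame('scene')
a=f['pixels']
b=cv2.resize(g['pixels'][150:290,260:380],(360,420))
cv2.imwrite('pics/d7.png',cv2.hconcat([cv2.resize(a,(440,420)),b]))"
```

```text
t 10.9333 p [0.5739 0.1054 0.3021] station 0.116 0.0785 jaw deg -37.0 tilt [-0.01   0.006 -1.   ] F [ 0.7 -1.4 -0.1] w 0.0513 j7 [ 0.09  0.4  -0.46  1.61  0.18  1.18 -1.05]
[ 0.00357231 -0.03959474 -0.37370065]
```

View pics/d7.png

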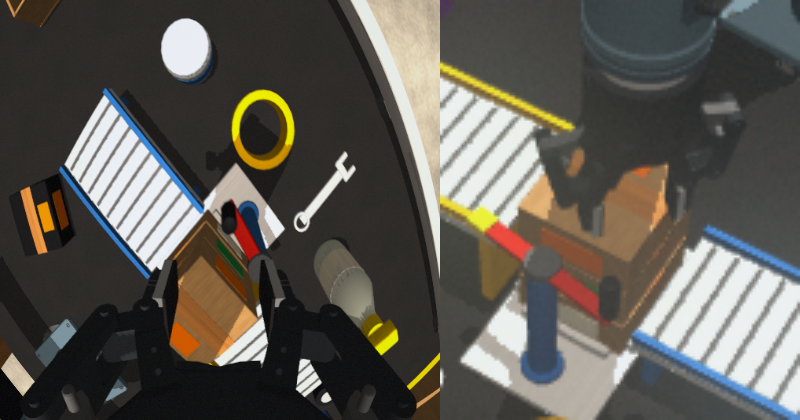

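The wrist view shows the knob (left panel, (229,215)) and the tongue; the cartons are still stacked. Descending onto the knob.

{"op": "jog_arm", "data": {"increments": [{"xyz": [0.004,-0.04,0],"angular": [0,0,0],"claw": 0.6},{"xyz": [0.004,-0.04,-0.05],"angular": [0,0,0],"claw": 0.6},{"xyz": [0.004,-0.04,-0.15],"angular": [0,0,0],"claw": 0.6},{"xyz": [0.004,-0.04,-0.25],"angular": [0,0,0],"claw": 0.6},{"xyz": [0.004,-0.04,-0.3],"angular": [0,0,0],"claw": 0.6}]}}

```text
t: 11.45
ee_pos: [0.5737, 0.0882, 0.2095]
eef_rot: [-0.63, -0.317, 0.637, -0.311]
wrist_force: [-0.7, -0.5, -0.4]
gripper_width: 0.0512
```

```bash
python3 -c "
from h import *
p=st(); print((np.array([.575,.0935,.19])-p)/.3)
f=grab_frame('side');g=grab_frame('scene')
a=cv2.resize(f['pixels'][190:310,195:295],(400,480))
b=cv2.resize(g['pixels'][190:290,280:363],(400,480))
cv2.imwrite('pics/d8.png',cv2.hconcat([a,b]))"
```

```text
t 11.45 p [0.5737 0.0882 0.2095] station 0.1135 0.0615 jaw deg -37.29 tilt [-0.013  0.004 -1.   ] F [-0.7 -0.5 -0.4] w 0.0512 j7 [ 0.09  0.49 -0.43  1.72  0.23  1.   -1.07]
[ 0.00444789  0.01754732 -0.06502919]
```

View pics/d8.png

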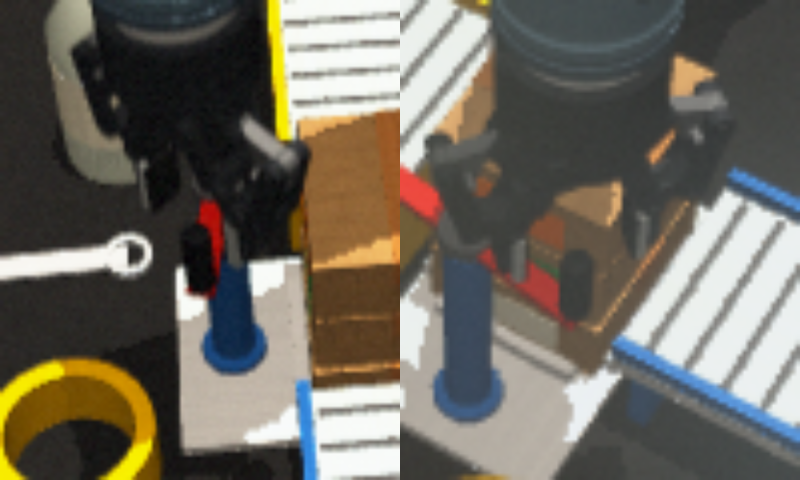

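The knob (side (198,250), scene (577,275)) lies between the two fingers. Lowering, then closing.

{"op": "jog_arm", "data": {"increments": [{"xyz": [0.004,0.017,-0.03],"angular": [0,0,0],"claw": 0.6},{"xyz": [0.004,0.017,-0.065],"angular": [0,0,0],"claw": 0.6},{"xyz": [0.004,0.017,-0.065],"angular": [0,0,0],"claw": 0.3},{"xyz": [0.004,0.017,-0.065],"angular": [0,0,0],"claw": 0.0},{"xyz": [0.004,0.017,-0.065],"angular": [0,0,0],"claw": 0.0}]}}

```text
t: 11.97
ee_pos: [0.575, 0.0935, 0.1909]
eef_rot: [-0.63, -0.317, 0.637, -0.311]
wrist_force: [-0.4, -1.2, 0.9]
gripper_width: 0.0156
```

{"op": "jog_arm", "data": {"increments": [{"xyz": [0,0,0],"angular": [0,0,0],"claw": 0.0},{"xyz": [0,0,0],"angular": [0,0,0],"claw": 0.0},{"xyz": [0,0,0],"angular": [0,0,0],"claw": 0.0}]}}

```text
t: 12.22
ee_pos: [0.5751, 0.0934, 0.1912]
eef_rot: [-0.63, -0.317, 0.637, -0.311]
wrist_force: [-0.4, 0.1, -1.5]
gripper_width: 0.0142
```

```bash
python3 -c "
from h import *
p=st(); A=O+.105*ex; v=p[:2]-A; th=np.arctan2(v@ex,v@ey); r=np.linalg.norm(v); print('theta',th,'r',r)
for t in np.linspace(th,1.62,16)[1:]:
    q=A+.07*(np.sin(t)*ex+np.cos(t)*ey); print(round(t,2),((q-p[:2])/.3).round(3))
"
```

```text
t 12.2167 p [0.5751 0.0934 0.1912] station 0.1157 0.0665 jaw deg -37.27 tilt [-0.013  0.003 -1.   ] F [-0.4  0.1 -1.5] w 0.0142 j7 [ 0.08  0.51 -0.42  1.73  0.24  0.97 -1.09]
theta 0.15891424500875675 r 0.06734265762254035
0.26 [0.023 0.007]
0.35 [0.045 0.003]
0.45 [ 0.067 -0.003]
0.55 [ 0.088 -0.011]
0.65 [ 0.109 -0.022]
0.74 [ 0.128 -0.034]
0.84 [ 0.146 -0.048]
0.94 [ 0.162 -0.063]
1.04 [ 0.177 -0.081]
1.13 [ 0.19  -0.099]
1.23 [ 0.201 -0.119]
1.33 [ 0.211 -0.14 ]
1.43 [ 0.218 -0.161]
1.52 [ 0.223 -0.183]
1.62 [ 0.226 -0.206]
```

Gripped (15 mm opening). Following the arc.

{"op": "jog_arm", "data": {"increments": [{"xyz": [0.023,0.005,0],"angular": [0,0,0],"claw": 0},{"xyz": [0.045,0.002,0],"angular": [0,0,0],"claw": 0},{"xyz": [0.067,-0.004,0],"angular": [0,0,0],"claw": 0},{"xyz": [0.088,-0.012,0],"angular": [0,0,0],"claw": 0},{"xyz": [0.109,-0.022,0],"angular": [0,0,0],"claw": 0}]}}

```text
t: 12.63
ee_pos: [0.6079, 0.0885, 0.1912]
eef_rot: [-0.63, -0.318, 0.637, -0.31]
wrist_force: [-3.1, 2.8, -2.3]
gripper_width: 0.014
```

```bash
cat > arc.py <<'E'
from h import *
p=st(); A=O+.105*ex; v=p[:2]-A; th=np.arctan2(v@ex,v@ey); r=np.linalg.norm(v); print('theta',th,'r',r)
for t in np.linspace(th,1.63,11)[1:]:
    q=A+.07*(np.sin(t)*ex+np.cos(t)*ey); print(round(t,2),((q-p[:2])/.3).round(3))
E
python3 arc.py
```

```text
t 12.6333 p [0.6079 0.0885 0.1912] station 0.1475 0.0573 jaw deg -37.21 tilt [-0.014  0.006 -1.   ] F [-3.1  2.8 -2.3] w 0.014 j7 [ 0.08  0.56 -0.41  1.64  0.25  1.   -1.06]
theta 0.6380568733455999 r 0.07138484663121329
0.74 [ 0.017 -0.016]
0.84 [ 0.036 -0.03 ]
0.94 [ 0.053 -0.046]
1.03 [ 0.068 -0.064]
1.13 [ 0.081 -0.083]
1.23 [ 0.092 -0.103]
1.33 [ 0.102 -0.124]
1.43 [ 0.109 -0.146]
1.53 [ 0.114 -0.169]
1.63 [ 0.117 -0.191]
```

{"op": "jog_arm", "data": {"increments": [{"xyz": [0.018,-0.015,0],"angular": [0,0,0],"claw": 0},{"xyz": [0.036,-0.03,0],"angular": [0,0,0],"claw": 0},{"xyz": [0.053,-0.046,0],"angular": [0,0,0],"claw": 0},{"xyz": [0.068,-0.064,0],"angular": [0,0,0],"claw": 0},{"xyz": [0.081,-0.083,0],"angular": [0,0,0],"claw": 0}]}}

```text
t: 13.05
ee_pos: [0.6346, 0.0693, 0.1914]
eef_rot: [-0.632, -0.321, 0.633, -0.31]
wrist_force: [0.2, 0.7, -4.3]
gripper_width: 0.014
```

```bash
python3 arc.py
```

```text
t 13.05 p [0.6346 0.0693 0.1914] station 0.1716 0.0349 jaw deg -37.01 tilt [-0.009  0.014 -1.   ] F [ 0.2  0.7 -4.3] w 0.014 j7 [ 0.11  0.6  -0.41  1.58  0.25  1.02 -1.01]
theta 1.0874609163428064 r 0.0751702992948738
1.14 [-0.007 -0.02 ]
1.2 [-0.001 -0.031]
1.25 [ 0.005 -0.043]
1.3 [ 0.01  -0.054]
1.36 [ 0.015 -0.066]
1.41 [ 0.019 -0.078]
1.47 [ 0.022 -0.09 ]
1.52 [ 0.025 -0.103]
1.58 [ 0.027 -0.115]
1.63 [ 0.028 -0.128]
```

{"op": "jog_arm", "data": {"increments": [{"xyz": [0.0,-0.025,0],"angular": [0,0,0],"claw": 0},{"xyz": [0.01,-0.054,0],"angular": [0,0,0],"claw": 0},{"xyz": [0.019,-0.078,0],"angular": [0,0,0],"claw": 0},{"xyz": [0.025,-0.103,0],"angular": [0,0,0],"claw": 0},{"xyz": [0.027,-0.115,0],"angular": [0,0,0],"claw": 0}]}}

```text
t: 13.47
ee_pos: [0.6449, 0.0365, 0.1914]
eef_rot: [0.634, 0.322, -0.632, 0.309]
wrist_force: [3.3, 10.7, -6.5]
gripper_width: 0.014
```

```bash
python3 arc.py
```

```text
t 13.4667 p [0.6449 0.0365 0.1914] station 0.1775 0.001 jaw deg -37.02 tilt [-0.005  0.018 -1.   ] F [ 3.3 10.7 -6.5] w 0.014 j7 [ 0.16  0.61 -0.4   1.56  0.24  1.03 -0.95]
theta 1.556732746670616 r 0.07254118409918209
1.56 [-0.008 -0.003]
1.57 [-0.008 -0.005]
1.58 [-0.008 -0.006]
1.59 [-0.008 -0.008]
1.59 [-0.007 -0.01 ]
1.6 [-0.007 -0.011]
1.61 [-0.007 -0.013]
1.62 [-0.007 -0.015]
1.62 [-0.007 -0.016]
1.63 [-0.007 -0.018]
```

Near the stop, with force at 11 N. A gentle extra nudge, then release and lift.

{"op": "jog_arm", "data": {"increments": [{"xyz": [0,-0.008,0],"angular": [0,0,0],"claw": 0},{"xyz": [0,-0.015,0],"angular": [0,0,0],"claw": 0},{"xyz": [0,-0.015,0],"angular": [0,0,0],"claw": 0}]}}

```text
t: 13.72
ee_pos: [0.6451, 0.0358, 0.1914]
eef_rot: [0.635, 0.324, -0.63, 0.307]
wrist_force: [-2.7, 9.4, -2.1]
gripper_width: 0.0139
```

{"op": "jog_arm", "data": {"increments": [{"xyz": [0,0,0],"angular": [0,0,0],"claw": 0.3},{"xyz": [0,0,0],"angular": [0,0,0],"claw": 0.6},{"xyz": [0,0,0],"angular": [0,0,0],"claw": 0.6},{"xyz": [0,0,0],"angular": [0,0,0],"claw": 0.6}]}}

```text
t: 14.05
ee_pos: [0.6457, 0.035, 0.1916]
eef_rot: [0.635, 0.323, -0.63, 0.308]
wrist_force: [0.7, -0.3, -0.1]
gripper_width: 0.0511
```

{"op": "jog_arm", "data": {"increments": [{"xyz": [0,0,0.1],"angular": [0,0,0],"claw": 0.6},{"xyz": [0,0,0.2],"angular": [0,0,0],"claw": 0.6},{"xyz": [0,0,0.3],"angular": [0,0,0],"claw": 0.6},{"xyz": [0,0,0.45],"angular": [0,0,0],"claw": 0.6},{"xyz": [0,0,0.5],"angular": [0,0,0],"claw": 0.6}]}}

```text
t: 14.47
ee_pos: [0.6475, 0.0348, 0.3473]
eef_rot: [0.637, 0.322, -0.628, 0.308]
wrist_force: [1.0, 0.8, 0.1]
gripper_width: 0.0515
```

{"op": "jog_arm", "data": {"increments": [{"xyz": [0,0.4,0.2],"angular": [0,0,0],"claw": 0.6},{"xyz": [0,0.4,0.2],"angular": [0,0,0],"claw": 0.6},{"xyz": [0,0.4,0.2],"angular": [0,0,0],"claw": 0.6},{"xyz": [0,0.4,0.2],"angular": [0,0,0],"claw": 0.6},{"xyz": [0,0.4,0.2],"angular": [0,0,0],"claw": 0.6}]}}

```text
t: 14.88
ee_pos: [0.6473, 0.16, 0.4098]
eef_rot: [0.638, 0.325, -0.626, 0.31]
wrist_force: [0.2, 1.0, 0.5]
gripper_width: 0.0515
```

```bash
python3 -c "
from h import *
st()
f=grab_frame('side');g=grab_frame('scene')
import pickle
pickle.dump({'side':f,'scene':g},open('f4.pkl','wb'))
a=cv2.resize(f['pixels'][180:300,215:345-30],(500,600))
b=cv2.resize(g['pixels'][165:295,280:350],(300,557))
b=cv2.copyMakeBorder(b,0,43,0,0,cv2.BORDER_CONSTANT)
cv2.imwrite('pics/d9.png',cv2.hconcat([a,b]))"
```

```text
t 14.8833 p [0.6473 0.16   0.4098] station 0.1958 0.1232 jaw deg -36.66 tilt [ 0.006  0.027 -1.   ] F [0.2 1.  0.5] w 0.0515 j7 [-0.01  0.49 -0.46  1.23  0.19  1.45 -1.08]
```

View pics/d9.png

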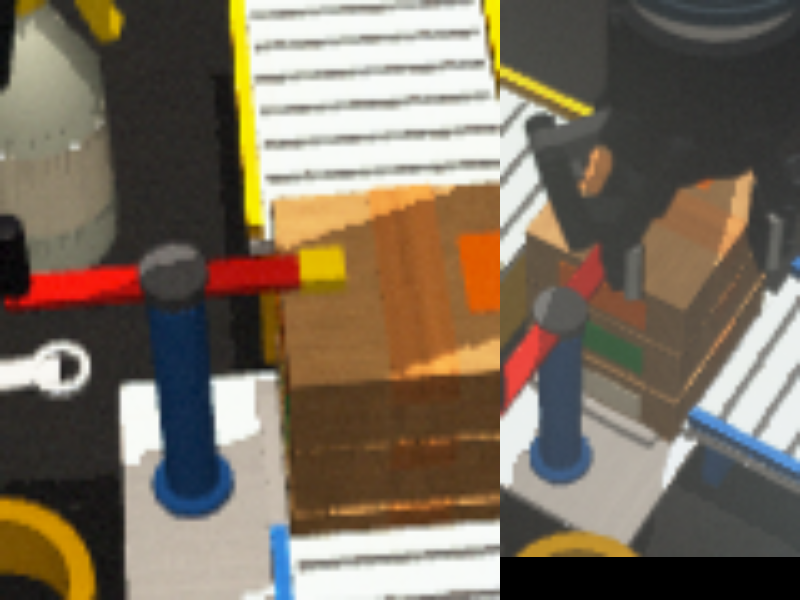

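The bar runs from (5,290) to the yellow tip at (345,268), over the column, which is still square. Checking the angle.

```bash
python3 -c "
from h import *
import pickle
G=pickle.load(open('f4.pkl','rb'))['side']; P=G['pixels']
D=lambda p,z:(lambda d:np.array([d@ex,d@ey]))(onplane(G,215+p[0]/5,180+p[1]/5,z)[:2]-O)
hsv=cv2.cvtColor(P,cv2.COLOR_BGR2HSV); m=((hsv[...,0]<6)|(hsv[...,0]>174))&(hsv[...,1]>180)&(hsv[...,2]>110)
m[:180]=0;m[300:]=0;m[:,:200]=0;m[:,290:]=0
v,u=np.nonzero(m); Q=np.array([onplane(G,a,b,.174)[:2]-O for a,b in zip(u,v)]); x,y=Q@ex,Q@ey
l=x<.09; r=x>.12
c=[np.array([x[k].mean(),y[k].mean()]) for k in (l,r)]; d=c[1]-c[0]; print(len(u),c,'theta',np.pi/2-np.arctan2(d[1],d[0]))
print('cap',D((173,270),.178),'orange',D((273,203),.16),D((288,388),.16),'top green',D((290,455),.11))
st()"
```

```text
247 [array([ 0.07043716, -0.00013468]), array([ 0.14636365, -0.0002181 ])] theta 1.5718949624364873
cap [ 0.10490308 -0.00064189] orange [ 0.05758302 -0.05116694] [0.05859911 0.05540705] top green [0.0589251  0.05543048]
t 14.9833 p [0.6477 0.1541 0.4071] station 0.1954 0.1173 jaw deg -37.03 tilt [ 0.003  0.022 -1.   ] F [-0.5 -0.2 -0.2] w 0.0515 j7 [-0.01  0.49 -0.46  1.23  0.19  1.45 -1.08]
```

The latch measures 1.572 rad (closed), the column is unchanged and the robot is clear. Handing in.

```bash
python3 -c "
from cell import sign_off
print(sign_off())"
```

```text
the job is handed in; nothing more can be done
None
```

I finished the column, closed the latch and handed the job in at about 15 s of the 72 s allowed; the hand-in gives no verdict.

- **Cartons:** I pushed the green carton off the lower ledge, then the orange one off the higher ledge, with both fingertips on the end face to keep each square. My picture measurements put each within about 4 mm of the carton below, aligned and flat. The green one overshot by about 3 mm and I left it, as that is well inside tolerance.
- **Latch:** I gripped the knob and swung it along its arc until the force rose to about 11 N at the stop. The last picture gives 1.572 rad, the closed stop, with the yellow tip over the column.
- **End state:** The gripper was lifted well clear with about zero wrist force. Nothing I saw showed a bystander or the base carton disturbed, though I did not measure their final positions.
- **Disagreements between checks:** The knob's radius, from my estimated latch axis, read 67 to 75 mm along the arc against the stated 70 mm. Ledge and rail edges read about 3 mm off the stated values. None of these checks failed.

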